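# Stand the L-shaped panel stand up on its foot against the pegs

### The arm

A 6-joint arm with a two-finger parallel gripper is mounted at the origin on the work surface. World frame = base frame: x ahead of the robot, y to its left, z up, the work surface at z = 0. Lengths are in m, angles in rad, forces in N, time in s.
With the tool pointing down it reaches from about 0.3 to 0.775 m from the base axis. Payload 14.6 kg.
Tool frame: the origin (TCP) lies at the very end of the fingers, on their centre line; the grasp point (between the pads) lies 19 mm behind it; z points along the fingers, x is the direction in which the jaws open and shut, and the axes are right-handed (so a half turn about z gives the same grasp; the last joint's range is limited). The gripper opens to 94 mm and grips with 3 to 60 N. Pads are 16 mm wide; open, the fingers measure 119 mm over their backs; the gripper's body (75 mm by 177 mm) begins 78 mm behind the grasp point.
Start: joints at [1.253, 0.3, 1.521, -0, 1.321, -0.067], TCP at [0.136, 0.533, 0.205] pointing down, gripper open.
Joint ranges: [-3.03, 3.03], [-0.79, 2.21], [0.23, 2.52], [-1.04, 4.18], [0, 3.07], [-2.55, 2.55]. Speed limits (rad/s): [2.22, 2.22, 2.57, 3.14, 3.14, 3.14].

### API

Orientations are given as [roll, pitch, yaw] about the fixed x, y, z axes, in that order (R = Rz(yaw) Ry(pitch) Rx(roll)).
In Python, from workcell import get_obs, snapshot, camera_info, sign_off, look_for, cut_out, tip_of gives the robot as it stands.
- The arm moves only by the tool carry_out, never from a script. Its argument "increments" is text: rows parted by semicolons, each of 5 numbers parted by spaces: the shift along the world's x, y, z in mm, then the turn about the world's z in rad, then the closure, from -1 (fully open) to 1 (shut), so that 0 is half open. A call has 1 to 5 rows; each row is the pose to reach, as a shift and turn from the pose measured when the call began; what a row does not reach only later rows make up. A row lasts 1/12 s, in which the tool goes at most 41.7 mm and 7.16 degrees, less where a joint would pass 70% of its speed; a pose out of reach is approached as far as the arm can. A call with a gripper value outside its range is refused whole. The fingers move at their own pace and stop on an object; the grip force is fixed at half the most. Time passes only in rows, so rows that repeat a pose let the fingers close. It gives the time, the measured TCP pose, the force and the opening at its end, in the units of the state.
- get_obs(): the state, without advancing time (a new reading comes with each control period).
- snapshot(name): name is "scene" or "top" or "wrist"; returns (picture, depth): 400x640x3 uint8, blue, green, red; 400x640 float32, m along the optical axis (not along the pixel's ray), 0 where there is no reading.
- camera_info(name): a dict with "fx", "fy", "cx", "cy" (pixels), "distortion" ([k1, k2, p1, p2, k3] as OpenCV has them; the pictures are not rectified), "T" (4x4, takes a point from camera to world coordinates); the wrist camera has in their place "T_tool_cam" (4x4, takes a point from camera to tool coordinates, whose origin is the TCP and whose axes are the tool frame's). Camera axes: x right, y down, z forward; pixel columns grow to the right and rows downward; lengths in m; the calibration is good to about 2 mm. A picture is of the moment at which its call begins: read the wrist's pose just before it. camera_info takes no time and is no camera call.
- sign_off(): hands the job in, once; it reports no verdict.
Trained networks look in the newest picture that a camera, given by its name, has taken for a name from the list of things; names that differ only in an ending like _2 or _b are one class to them, and where a whole thing is asked for, a point or a joint stands for the part that bears it (a point fixed in the world has none). Each returns a list of dicts, best first, with "confidence" (0 to 1); they miss things now and then, are a little off and sometimes report something else, mostly with a low value. They report only what shows in the picture. A call takes as long as a camera call. They do not tell look-alikes from the thing itself.
- look_for(name, camera): "extent" ([left, top, right, bottom] in pixels, round what is visible of it).
- cut_out(name, camera): "region" (400x640 bool, what is visible of it) and "extent" ([left, top, right, bottom] in pixels, round what is visible of it).
- tip_of(name, camera): "uv" ([column, row] in pixels: a listed point, or the origin of a listed thing).
The state is a dict: "t": time; "joints": joint angles; "joint_vel": joint speeds; "joint_efforts": joint torques, N m; "eef_pos": TCP position; "eef_rot": TCP orientation; "wrist_force": force on the tool from outside, world axes, zero at the start; "moment": the same for the moment, N m; "grip_width": finger opening in m.
Only numpy, scipy, OpenCV 4.12 (cv2) and the standard library are available. Lean on these libraries where they do the work, as an engineer would, in place of code of your own. Each camera call takes 0.05 s, during which the arm holds its last target.

### The job

The wooden L-shaped panel stand lies on its thick back on the dark wooden board. Without lifting it, slide it, still lying, until the round bar at its heel presses against both pegs, gently, with its foot centred between them; then tip it up about that bar so that it stands by itself on its short foot, back upright, the bar still resting against both pegs. Leave the jar, the tub and the pebble where they are.

Things in the scene. Friction and masses are not known exactly. Their poses are not given: they have to be found in the camera images.
- board: Fixed dark wooden board, 310 x 300 mm, 12 mm thick, on the table. Origin at the centre of its underside; x points from the pegs along the board, away from the robot; y is parallel to the line through the two pegs, z up.
- peg_left: Fixed wooden dowel peg, 12 mm diameter, standing 26 mm above the board's top, at x = -80, y = +50 mm in the board's frame. Origin at the centre of its foot, on the board's top.
- peg_right: Fixed wooden dowel peg like the other, at x = -80, y = -50 mm in the board's frame. Clear gap between the two pegs: 88 mm.
- stand: Loose L-shaped wooden stand, 0.18 to 0.36 kg, 70 mm wide along y. Origin: middle of the axis of its heel bar, a 16 mm round bar 136 mm long through the outer corner, sticking out 33 mm each side. Axis 8 mm above the board, lying or tipped: the round heel rolls about it. Own x runs along the back, z along the foot. Finally x points up, z to the board's -x, foot between the pegs.
- foot_grip (a point): Middle of the stand's foot, a plate 10 mm thick and 70 mm wide; same axes as the stand. At the start the foot stands up: in the stand's frame it spans x = -8 to +2 mm and reaches z = +74 mm. This point is 37 mm along z from the bar's axis. The bar faces the pegs, 30 to 70 mm short of touching; touching both, its axis is at x = -66 mm in the board's frame.
- back_mid (a point): Middle of the stand's back, the thick leg it lies on at the start; same axes as the stand. In the stand's frame the back spans x = 0 to 122 mm, z = -8 to +10 mm (18 mm thick), 70 mm wide; this point is at x = 61, z = 1 mm. The stand's centre of mass is near it (x about 40, z about 9 mm), so tipping passes balance at about 78 degrees.
- paint_jar: Paint jar with black cap, 52 mm diameter, 75 mm high, standing on the table beside the board; origin at the centre of its underside. Leave alone.
- paint_tub: White tub, 60 mm diameter, 70 mm high, standing on the table beside the board; origin at the centre of its underside. Leave alone.
- pebble: Flat grey pebble, 42 mm across, 15 mm high, on the board near a far corner; origin at the centre of its underside. Leave alone.
There are look-alikes about, which are no part of the job. What is meant by the stand is not orange or yellow, and is the smaller of those in its own colour.

How it is judged:
By the outcome, as a careful person would: the job done as asked, in the order asked, and still so for the second after the job is handed in, with the robot touching nothing.
It also fails if it takes over 58 s, if anything falls off the work surface, if the arm or the gripper's body presses on something with over 40 N, if the wrist force passes 120 N, or if a joint passes its speed limit or range.

## Working session

There is one attempt and no reset: what is moved stays moved. The work goes in short steps, Python scripts to look and compute and a tool call to move; the robot and the scene stay as the last step left them, time stands still between calls to the robot, and variables do not carry over. Pictures are saved under pics/ and viewed, and the job is handed in when it is done.

Besides the shell and the picture viewer there is one more tool, called by a JSON object that holds its "method" and its "body". carry_out: Moves the arm, as the interface text tells. Its arguments: {"type":"object","properties":{"increments":{"type":"string"}},"required":["increments"]}

```bash
mkdir -p pics; ls; python3 - <<'E'
from workcell import *
import cv2
o=get_obs();print({k:o[k] for k in('t','eef_pos','eef_rot','wrist_force','grip_width')})
for n in('scene','top'):
    p,d=snapshot(n);cv2.imwrite(f'pics/{n}0.png',p)
    for t in('stand','board','peg_left','peg_right'):
        print(n,t,[(r['extent'],round(r['confidence'],2)) for r in look_for(t,n)])
print(camera_info('top'));print(camera_info('wrist'))
E
```

```text
pics
{'t': 0.0, 'eef_pos': array([0.13638413, 0.5325449 , 0.20488328]), 'eef_rot': array([-3.14148009e+00,  1.15381061e-03,  1.32003350e+00]), 'wrist_force': array([ 0.09020191, -1.15714118, -0.09726809]), 'grip_width': 0.09395107527504486}
scene stand [([332.0, 209.4, 401.3, 283.3], 0.96), ([172.5, 275.5, 242.7, 361.7], 0.7), ([83.1, 162.0, 173.0, 238.3], 0.68), ([309.6, 84.5, 392.3, 160.1], 0.65)]
scene board [([275.5, 178.8, 464.6, 333.2], 0.93)]
scene peg_left []
scene peg_right []
top stand [([271.9, 134.4, 321.0, 182.2], 0.82), ([198.2, 253.0, 270.5, 337.4], 0.77), ([408.3, 267.9, 489.5, 346.3], 0.75), ([400.9, 151.1, 460.2, 211.6], 0.59)]
top board [([245.1, 117.7, 352.4, 229.7], 0.57)]
top peg_left []
top peg_right []
{'fx': 411.44888058020115, 'fy': 411.44888058020115, 'cx': 320.86661704064835, 'cy': 200.12512303257367, 'distortion': array([-0.03662714,  0.        ,  0.        ,  0.        ,  0.        ]), 'T': array([[ 0.02435001, -0.98106237,  0.19215543,  0.24096372],
       [-0.99961424, -0.02646229, -0.00843351,  0.06506378],
       [ 0.01335867, -0.19187594, -0.98132827,  1.13452644],
       [ 0.        ,  0.        ,  0.        ,  1.        ]])}
{'fx': 324.9368453467893, 'fy': 324.9368453467893, 'cx': 318.8878063217632, 'cy': 203.06317514640443, 'distortion': array([-0.05287726,  0.        ,  0.        ,  0.        ,  0.        ]), 'T_tool_cam': array([[ 9.99999053e-01,  5.70455606e-04, -1.25227700e-03,
        -8.76680981e-04],
       [-2.16001702e-04,  9.63816910e-01,  2.66565034e-01,
        -7.76596498e-02],
       [ 1.35902927e-03, -2.66564511e-01,  9.63816121e-01,
        -1.79385123e-01],
       [ 0.00000000e+00,  0.00000000e+00,  0.00000000e+00,
         1.00000000e+00]])}
```

View pics/scene0.png

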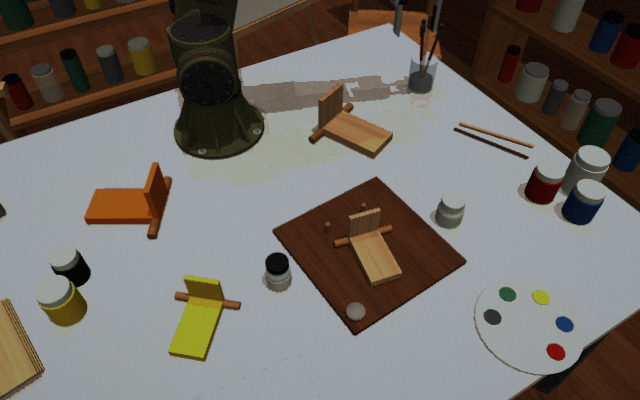

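View pics/top0.png

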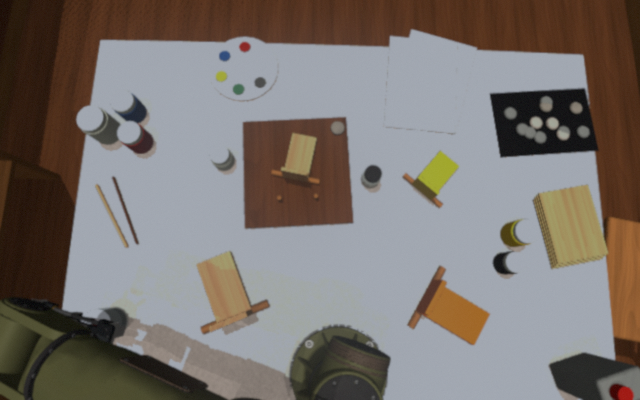

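```bash
cat > h.py <<'E'
from workcell import *
import cv2,numpy as np
from scipy.spatial.transform import Rotation as Ro
def cam(n,o=None):
    c=camera_info(n)
    if n=='wrist':
        M=np.eye(4);M[:3,:3]=Ro.from_euler('xyz',o['eef_rot']).as_matrix();M[:3,3]=o['eef_pos']
        T=M@c['T_tool_cam']
    else:T=c['T']
    K=np.array([[c['fx'],0,c['cx']],[0,c['fy'],c['cy']],[0,0,1]])
    return K,np.array(c['distortion']),T
def onplane(C,uv,z):
    K,D,T=C
    q=cv2.undistortPoints(np.float64(uv).reshape(-1,1,2),K,D)[:,0]
    r=np.c_[q,np.ones(len(q))]@T[:3,:3].T
    s=(z-T[2,3])/r[:,2]
    return T[:3,3]+r*s[:,None]
def proj(C,P):
    K,D,T=C;R=T[:3,:3].T;t=-R@T[:3,3]
    return cv2.projectPoints(np.float64(P).reshape(-1,1,3),cv2.Rodrigues(R)[0],t,K,D)[0][:,0]
E
python3 - <<'E'
from h import *
C=cam('top')
for z,uv in((.012,[[243,121],[347,117],[352,223],[244,228]]),(.038,[[279,197],[317,196]]),(.02,[[272,171],[319,182]]),(.03,[[297,157]])):
    print(z,onplane(C,uv,z).round(3).tolist())
p=cv2.imread('pics/top0.png');cv2.imwrite('pics/topc.png',cv2.resize(p[110:350,190:370],None,fx=3,fy=2.5,interpolation=2))
E
```

```text
0.012 [[0.688, 0.286, 0.012], [0.709, -0.014, 0.012], [0.399, -0.032, 0.012], [0.377, 0.264, 0.012]]
0.038 [[0.461, 0.17, 0.038], [0.467, 0.066, 0.038]]
0.02 [[0.538, 0.194, 0.02], [0.51, 0.062, 0.02]]
0.03 [[0.578, 0.125, 0.03]]
```

View pics/topc.png

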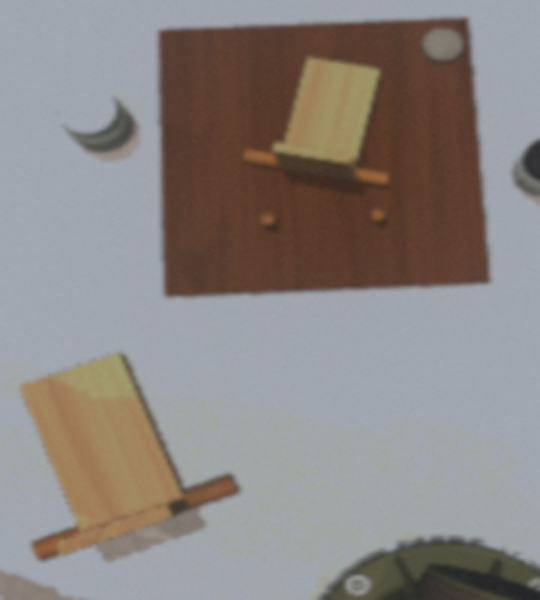

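Candidates in the top view are natural wood on the board (297,158), larger natural wood (233,295), yellow (433,178) and orange (450,305). The first one fits: it isn't orange or yellow, it's the smaller of the two natural ones, and it lies on the board (the crop confirms this). I'm moving over it for a closer wrist view.

{"method": "carry_out", "body": {"increments": "24 -27 10 0 -1; 48 -54 20 0 -1; 72 -81 30 0 -1; 96 -108 40 0 -1; 120 -135 50 0 -1"}}

```text
t: 0.92
eef_pos: [0.2572, 0.3963, 0.256]
eef_rot: [3.141, -0.0, 1.32]
wrist_force: [0.3, 0.8, 1.0]
grip_width: 0.0938
```

{"method": "carry_out", "body": {"increments": "24 -27 10 0 -1; 48 -54 20 0 -1; 72 -81 30 0 -1; 96 -108 40 0 -1; 120 -135 50 0 -1"}}

```text
t: 1.33
eef_pos: [0.378, 0.2598, 0.3067]
eef_rot: [3.141, -0.001, 1.32]
wrist_force: [0.6, 0.2, -0.8]
grip_width: 0.0943
```

{"method": "carry_out", "body": {"increments": "24 -27 10 0 -1; 48 -54 20 0 -1; 72 -81 30 0 -1; 96 -108 40 0 -1; 120 -135 50 0 -1"}}

```text
t: 1.75
eef_pos: [0.4989, 0.1231, 0.3574]
eef_rot: [3.141, -0.001, 1.32]
wrist_force: [-0.3, 0.9, 0.6]
grip_width: 0.094
```

```bash
python3 - <<'E'
from h import *
o=get_obs();print(o['t'],o['eef_pos'],o['eef_rot'])
p,d=snapshot('wrist');cv2.imwrite('pics/w1.png',p);np.save('d1.npy',d)
for t in('stand','board','peg_left','peg_right','foot_grip','back_mid'):
    print(t,[(np.round(r['uv'],1).tolist(),round(r['confidence'],2)) for r in tip_of(t,'wrist')])
E
```

```text
1.75 [0.49887245 0.12308755 0.35736794] [ 3.14074176e+00 -7.96671780e-04  1.32027955e+00]
stand [([322.8, 175.0], 0.76), ([51.8, 38.5], 0.73), ([119.9, 208.9], 0.62), ([326.5, 177.2], 0.46), ([449.2, 172.4], 0.43)]
board [([324.8, 185.3], 0.65)]
peg_left [([339.3, 133.6], 0.5)]
peg_right [([283.3, 154.1], 0.63)]
foot_grip [([110.8, 216.1], 0.78), ([26.4, 30.8], 0.65), ([327.9, 180.8], 0.57)]
back_mid [([113.2, 243.3], 0.88), ([329.0, 211.5], 0.62)]
```

View pics/w1.png

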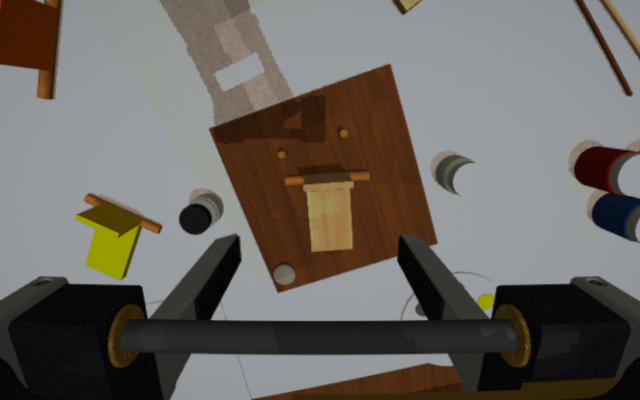

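```bash
python3 - <<'E'
from h import *
p=cv2.imread('pics/w1.png')
cv2.imwrite('pics/w1c.png',cv2.resize(p[110:270,260:400],None,fx=3.7,fy=3.7,interpolation=2))
E
```

```text
(no output)
```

View pics/w1c.png

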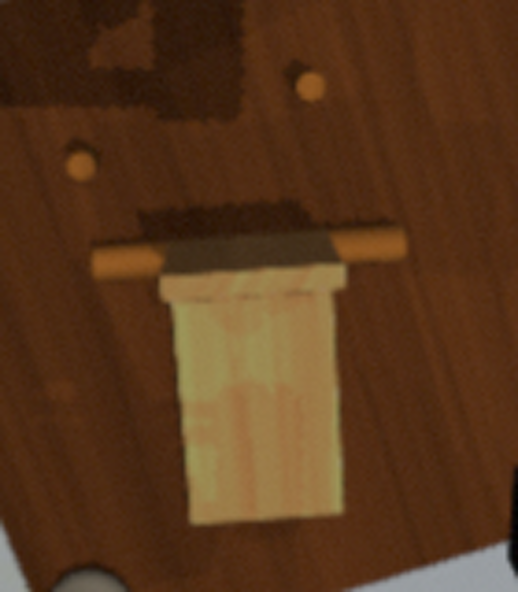

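```bash
cat > fit.py <<'E'
from h import *
from scipy.optimize import least_squares
def f(C,P,uv,x0):
    P=np.float64(P);uv=np.float64(uv)
    def res(v):
        c,s=np.cos(v[2]),np.sin(v[2])
        W=P.copy();W[:,0]=v[0]+c*P[:,0]-s*P[:,1];W[:,1]=v[1]+s*P[:,0]+c*P[:,1]
        return (proj(C,W)-uv).ravel()
    r=least_squares(res,x0,x_scale=[.01,.01,.05],loss='soft_l1');return r.x,res(r.x).reshape(-1,2).round(1)
E
python3 - <<'E'
from fit import *
o=get_obs();C=cam('wrist',o)
b,r=f(C,[[-.155,-.15,.012],[-.155,.15,.012],[.155,.15,.012],[.155,-.15,.012],[-.08,-.05,.038],[-.08,.05,.038]],
 [[210,129],[389,65],[436,242],[278,292],[281.6,154.9],[344.3,133.2]],[.54,.126,.06])
print(b.round(4),r.tolist())
q=lambda L:[(260+x/3.7,110+y/3.7) for x,y in L]
s,r=f(C,[[0,-.068,.02],[0,.068,.02],[-.008,-.035,.094],[-.008,.035,.094],[.002,-.035,.094],[.002,.035,.094],[.122,-.035,.03],[.122,.035,.03]],
 q([(93,263),(407,243),(161,278),(345,263),(163,300),(346,287),(190,523),(343,513)]),[.52,.126,-.2])
print(s.round(4),r.tolist())
c,si=np.cos(b[2]),np.sin(b[2]);d=s[:2]-b[:2]
print('stand in board',c*d[0]+si*d[1],-si*d[0]+c*d[1],s[2]-b[2])
t=b[:2]+np.array([c,si])*-.066;print('target stand',t)
E
```

```text
[0.5427 0.1295 0.0826] [[-2.0, -0.1], [1.1, -2.0], [2.3, 1.6], [-0.3, 1.5], [0.0, -0.1], [-0.5, -0.0]]
[ 0.523   0.1319 -0.1794] [[0.3, -0.1], [-0.5, -0.4], [-0.3, -0.7], [0.3, -0.1], [-0.3, 0.3], [0.3, 0.4], [-0.0, 0.3], [0.1, 0.3]]
stand in board -0.019442944946402446 0.003996668755360489 -0.2619548464407907
target stand [0.47688508 0.12409472]
```

{"method": "carry_out", "body": {"increments": "10 4 0 0.07 -1; 21 9 -40 0.071 -1; 21 9 -80 0.071 -1; 21 9 -120 0.071 -1; 21 9 -160 0.071 -1"}}

```text
t: 2.52
eef_pos: [0.5173, 0.1357, 0.1949]
eef_rot: [3.141, -0.001, 1.395]
wrist_force: [0.9, -0.2, 0.3]
grip_width: 0.0939
```

{"method": "carry_out", "body": {"increments": "0 0 -30 0 -1; 0 0 -60 0 -1; 0 0 -80 0 -1; 0 0 -80 0 -1"}}

```text
t: 2.85
eef_pos: [0.5148, 0.1363, 0.1111]
eef_rot: [-3.136, 0.001, 1.396]
wrist_force: [0.3, 0.4, -0.4]
grip_width: 0.094
```

```bash
python3 - <<'E'
from h import *
o=get_obs();print(o['t'],o['eef_pos'],o['eef_rot'])
p,d=snapshot('wrist');cv2.imwrite('pics/w2.png',p)
E
```

```text
2.85 [0.51477683 0.13632393 0.11105854] [-3.13610351e+00  1.48837640e-03  1.39611130e+00]
```

View pics/w2.png

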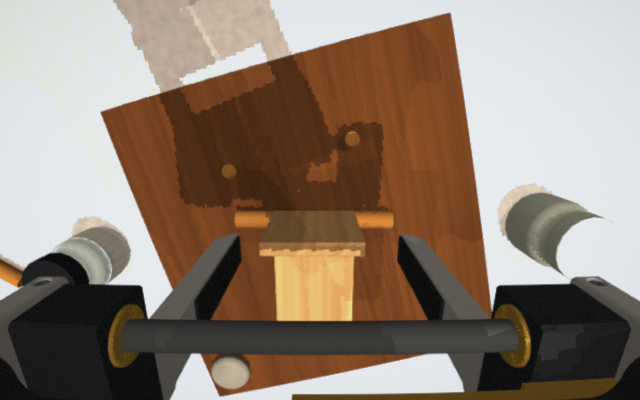

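```bash
python3 - <<'E'
from h import *
p=cv2.imread('pics/w2.png')
cv2.imwrite('pics/w2c.png',cv2.resize(p[110:320,200:420],None,fx=3.6,fy=2.8,interpolation=2))
E
```

```text
(no output)
```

View pics/w2c.png

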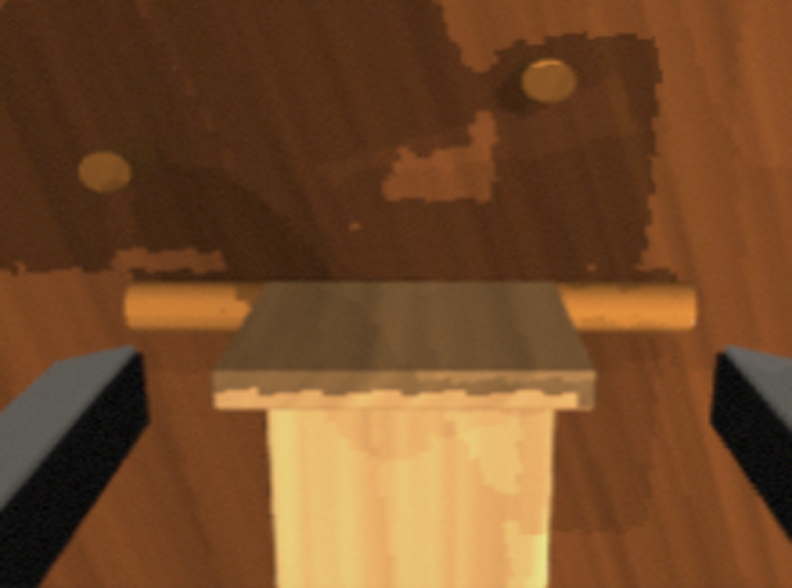

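```bash
python3 - <<'E'
from fit import *
o=get_obs();C=cam('wrist',o);print(o['t'],o['eef_pos'],o['eef_rot'],o['joint_vel'])
q=lambda L:[(200+x/3.6,110+y/2.8) for x,y in L]
b,r=f(C,[[-.155,-.15,.012],[-.155,.15,.012],[-.08,-.05,.038],[-.08,.05,.038]],
 [[101,111],[451,13]]+q([(104,171),(550,80)]),[.54,.126,.06])
print(b.round(4),r.tolist())
s,r=f(C,[[0,-.068,.02],[0,.068,.02],[-.008,-.035,.094],[-.008,.035,.094],[.002,-.035,.094],[.002,.035,.094]],
 q([(126,306),(696,307),(215,372),(594,372),(215,408),(594,408)]),[.52,.126,-.2])
print(s.round(4),r.tolist())
c,si=np.cos(b[2]),np.sin(b[2]);d=s[:2]-b[:2]
print('stand in board',c*d[0]+si*d[1],-si*d[0]+c*d[1],s[2]-b[2])
t=b[:2]+np.array([c,si])*-.066;print('target stand',t)
# tool frame target
f0=s[:2]+np.array([np.cos(s[2]),np.sin(s[2])])*-.003;print('foot',f0,'shift mm',(f0-o['eef_pos'][:2])*1e3,'turn',np.pi/2+s[2]-o['eef_rot'][2])
E
```

```text
2.9 [0.51603926 0.13643833 0.11373223] [-3.13909234e+00  3.36301848e-04  1.39595080e+00] [-0.00786641 -0.04406942 -0.05706646  0.00151149  0.03229664 -0.0021347 ]
[0.5458 0.1271 0.0757] [[0.4, -0.1], [-0.6, 0.1], [0.9, -0.5], [-0.5, 0.3]]
[ 0.5272  0.1289 -0.1753] [[2.5, -0.3], [-2.5, -0.5], [-0.5, -0.4], [0.4, -0.3], [0.3, 0.6], [-0.2, 0.8]]
stand in board -0.018444685584545865 0.003187007809133822 -0.2509279880359434
target stand [0.47997816 0.12214067]
foot [0.52420254 0.12943599] shift mm [ 8.16327976 -7.00233982] turn -0.00042909696321213886
```

{"method": "carry_out", "body": {"increments": "6 -5 -10 0 -1; 6 -5 -30 0 -1; 6 -5 -50 0 -1; 6 -5 -66 0 -1; 6 -5 -66 0 -1"}}

```text
t: 3.32
eef_pos: [0.5215, 0.1313, 0.0461]
eef_rot: [-3.137, 0.001, 1.396]
wrist_force: [-0.4, 0.4, -0.5]
grip_width: 0.0941
```

{"method": "carry_out", "body": {"increments": "0 0 0 0 -1; 0 0 0 0 -1"}}

```text
t: 3.48
eef_pos: [0.5222, 0.1314, 0.0474]
eef_rot: [-3.139, 0.001, 1.396]
wrist_force: [0.2, 0.1, -0.5]
grip_width: 0.0937
```

```bash
python3 - <<'E'
from h import *
o=get_obs();print(o['t'],o['eef_pos'],o['eef_rot'])
p,d=snapshot('wrist');cv2.imwrite('pics/w3.png',p)
p,d=snapshot('scene');cv2.imwrite('pics/s3.png',cv2.resize(p[150:350,260:480],None,fx=3.4,fy=2.8))
E
```

```text
3.4833 [0.52224543 0.13137591 0.04737243] [-3.13859164e+00  5.46495379e-04  1.39637187e+00]
```

View pics/w3.png

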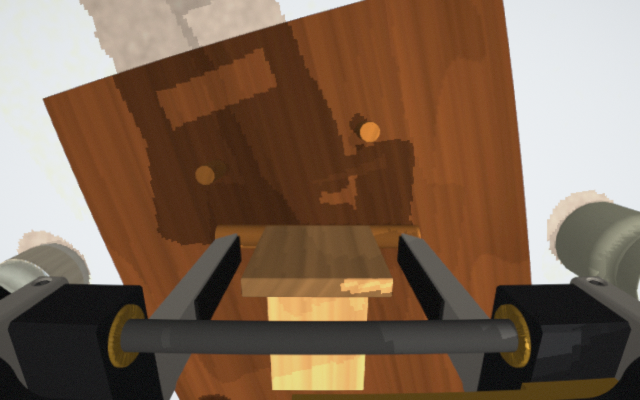

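View pics/s3.png

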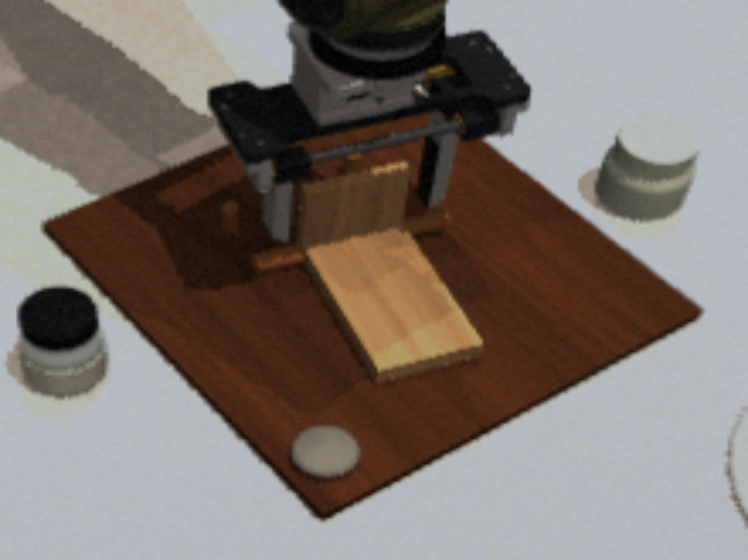

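```bash
python3 - <<'E'
from fit import *
o=get_obs();C=cam('wrist',o)
b,r=f(C,[[-.155,-.15,.012],[-.08,-.05,.038],[-.08,.05,.038]],
 [[43,98],(205,174.5),(370.5,131.5)],[.54,.126,.06])
print(b.round(4),r.tolist())
s,r=f(C,[[0,-.068,.02],[0,.068,.02],[-.008,-.035,.094],[-.008,.035,.094],[.002,-.035,.094],[.002,.035,.094]],
 [(216,234),(420,235),(242,278.5),(392,278.5),(242,297),(392.5,294.5)],[.52,.126,-.2])
print(s.round(4),r.tolist())
c,si=np.cos(b[2]),np.sin(b[2]);d=s[:2]-b[:2]
print('stand in board',c*d[0]+si*d[1],-si*d[0]+c*d[1],s[2]-b[2])
E
```

```text
[0.544  0.1276 0.0791] [[-0.9, -0.2], [0.5, 0.3], [0.1, -0.1]]
[ 0.5242  0.1292 -0.1713] [[2.5, 1.6], [-2.5, 0.2], [-1.6, -0.9], [1.9, -1.2], [-0.1, -0.1], [0.1, 2.2]]
stand in board -0.019580967973910308 0.0031518840569266723 -0.25041526260285996
```

{"method": "carry_out", "body": {"increments": "0 0 0 0 0.5; 0 0 0 0 0.5; 0 0 0 0 0.5; 0 0 0 0 0.5; 0 0 0 0 0.5"}}

```text
t: 4.0
eef_pos: [0.5223, 0.1314, 0.0477]
eef_rot: [-3.139, 0.0, 1.396]
wrist_force: [-1.9, -1.5, 3.8]
grip_width: 0.07
```

{"method": "carry_out", "body": {"increments": "-3 -0.5 0 0.06 0.5; -7 -1 0 0.12 0.5; -12 -2 0 0.18 0.5; -17 -3 0 0.23 0.5; -20 -3.7 0 0.254 0.5"}}

```text
t: 4.42
eef_pos: [0.5021, 0.1276, 0.0477]
eef_rot: [-3.139, 0.0, 1.653]
wrist_force: [1.0, 0.7, -1.0]
grip_width: 0.07
```

{"method": "carry_out", "body": {"increments": "-5 -1 0 0 0.5; -10 -2 0 0 0.5; -14 -3 0 0 0.5; -17 -3 0 0 0.5; -17 -3 0 0 0.5"}}

```text
t: 4.83
eef_pos: [0.4844, 0.1245, 0.0477]
eef_rot: [-3.139, 0.001, 1.652]
wrist_force: [-3.6, -2.0, 0.8]
grip_width: 0.0697
```

{"method": "carry_out", "body": {"increments": "0 0 0 0 0.5; 0 0 0 0 0.5"}}

```text
t: 5.0
eef_pos: [0.4843, 0.1245, 0.0477]
eef_rot: [-3.138, 0.001, 1.652]
wrist_force: [-2.4, -0.8, 1.7]
grip_width: 0.0694
```

```bash
python3 - <<'E'
from h import *
o=get_obs();print(o['t'],o['eef_pos'],o['eef_rot'],o['wrist_force'])
p,d=snapshot('wrist');cv2.imwrite('pics/w4.png',p);cv2.imwrite('pics/w4c.png',cv2.resize(p[110:310,190:450],None,fx=3,fy=3,interpolation=2))
E
```

```text
5.0 [0.48429301 0.12452604 0.04770895] [-3.13831016e+00  5.29648142e-04  1.65202048e+00] [-2.3658686  -0.84046279  1.67357029]
```

View pics/w4c.png

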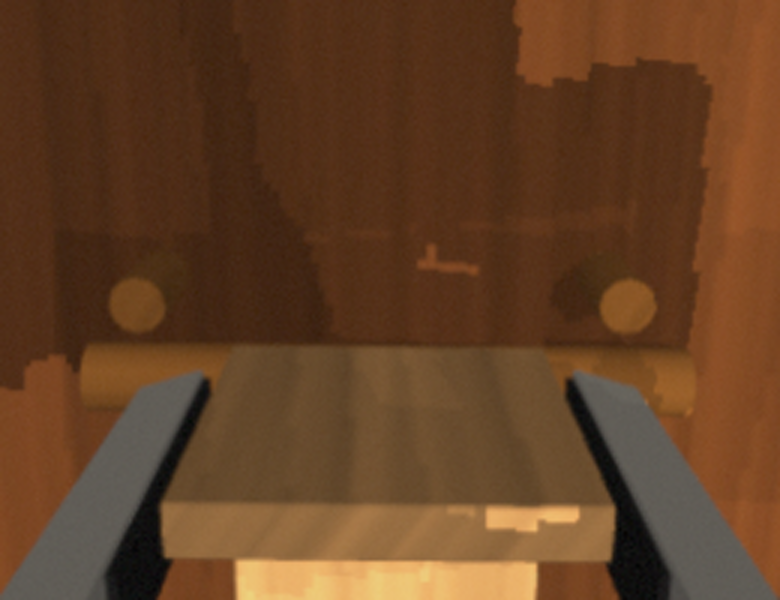

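{"method": "carry_out", "body": {"increments": "-2 -0.7 0 0.005 0.5; -4 -1.3 0 0.005 0.5; -5 -1.6 0 0.005 0.5; -5 -1.6 0 0.005 0.5"}}

```text
t: 5.38
eef_pos: [0.4791, 0.1229, 0.0477]
eef_rot: [-3.138, 0.001, 1.657]
wrist_force: [-1.1, -1.2, 0.2]
grip_width: 0.0694
```

{"method": "carry_out", "body": {"increments": "-0.5 0 0 0 0.5; -1 0 0 0 0.5"}}

```text
t: 5.55
eef_pos: [0.4781, 0.1229, 0.0477]
eef_rot: [-3.138, 0.001, 1.657]
wrist_force: [1.4, -1.0, -1.8]
grip_width: 0.0699
```

{"method": "carry_out", "body": {"increments": "-0.5 0 0 0 0.5; -1 0 0 0 0.5"}}

```text
t: 5.72
eef_pos: [0.4771, 0.1229, 0.0477]
eef_rot: [-3.138, 0.001, 1.657]
wrist_force: [1.8, 1.5, -1.1]
grip_width: 0.0699
```

```bash
python3 - <<'E'
from h import *
o=get_obs();print(o['t'],o['eef_pos'],o['wrist_force'],o['moment'])
p,d=snapshot('wrist');cv2.imwrite('pics/w5c.png',cv2.resize(p[110:310,190:450],None,fx=3,fy=3,interpolation=2))
E
```

```text
5.7167 [0.47713416 0.1228612  0.04770422] [ 1.76538961  1.51543128 -1.14153933] [ 0.07329419 -0.36645542 -0.01973572]
```

View pics/w5c.png

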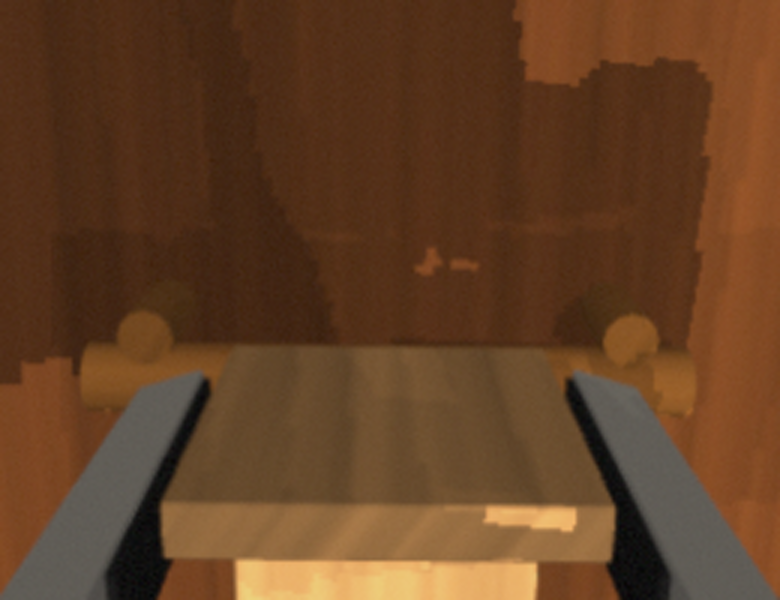

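```bash
python3 - <<'E'
from fit import *
o=get_obs();C=cam('wrist',o)
F=lambda L:[(190+x/3,110+y/3) for x,y in L]
pg=onplane(C,F([(145,337),(631,341)]),.038);print(pg.round(4).tolist())
y=np.pi/2-1.5708
# bar silhouettes: project bar surface of candidate axis x
for ax in (-.004,-.002,0,.002,.004):
  th=np.linspace(0,2*np.pi,60);out=[]
  for sgn in(-1,1):
    base=pg.mean(0)[:2];u=np.array([np.cos(.083),np.sin(.083)]);v=np.array([-u[1],u[0]])
    c=base+u*(.014+ax)+v*sgn*.06
    P=np.c_[c[0]+.008*np.cos(th)*u[0],c[1]+.008*np.cos(th)*u[1],.02+.008*np.sin(th)]
    r=(proj(C,P)[:,1]-110)*3;out+= [r.min().round(1),r.max().round(1)]
  print(ax,out)
E
```

```text
[[0.468, 0.0712, 0.038], [0.4602, 0.1708, 0.038]]
-0.004 [np.float64(318.9), np.float64(389.7), np.float64(320.9), np.float64(391.8)]
-0.002 [np.float64(327.3), np.float64(398.0), np.float64(329.3), np.float64(400.1)]
0 [np.float64(335.6), np.float64(406.2), np.float64(337.7), np.float64(408.3)]
0.002 [np.float64(343.9), np.float64(414.4), np.float64(346.0), np.float64(416.5)]
0.004 [np.float64(352.2), np.float64(422.6), np.float64(354.2), np.float64(424.6)]
```

{"method": "carry_out", "body": {"increments": "-0.5 0 0 0 0.5; -1 0 0 0 0.5; -1 0 0 0 0.5"}}

```text
t: 6.02
eef_pos: [0.476, 0.1229, 0.0477]
eef_rot: [-3.138, 0.001, 1.657]
wrist_force: [0.8, 1.3, -0.3]
grip_width: 0.07
```

{"method": "carry_out", "body": {"increments": "-0.5 0 0 0 0.5; -0.5 0 0 0 0.5; -0.5 0 0 0 0.5"}}

```text
t: 6.27
eef_pos: [0.4755, 0.1228, 0.0477]
eef_rot: [-3.138, 0.001, 1.657]
wrist_force: [2.5, 0.4, -2.3]
grip_width: 0.0698
```

{"method": "carry_out", "body": {"increments": "-0.5 0 0 0 0.5; -0.5 0 0 0 0.5; -0.5 0 0 0 0.5"}}

```text
t: 6.52
eef_pos: [0.4754, 0.1229, 0.0477]
eef_rot: [-3.139, 0.001, 1.657]
wrist_force: [5.1, 0.6, -4.6]
grip_width: 0.0696
```

{"method": "carry_out", "body": {"increments": "0 0 0 0 -0.6; 0 0 0 0 -0.6; 0 0 0 0 -1; 0 0 0 0 -1; 0 0 0 0 -1"}}

```text
t: 6.93
eef_pos: [0.4753, 0.1229, 0.0477]
eef_rot: [-3.139, 0.001, 1.657]
wrist_force: [1.0, 0.5, 0.3]
grip_width: 0.0915
```

```bash
python3 - <<'E'
from h import *
o=get_obs();print(o['t'],o['eef_pos'],o['wrist_force'],o['grip_width'])
p,d=snapshot('wrist');cv2.imwrite('pics/w6c.png',cv2.resize(p[110:310,190:450],None,fx=3,fy=3,interpolation=2))
E
```

```text
6.9333 [0.47529156 0.12286168 0.04774566] [1.03359658 0.52830218 0.32731739] 0.09150673730141741
```

View pics/w6c.png

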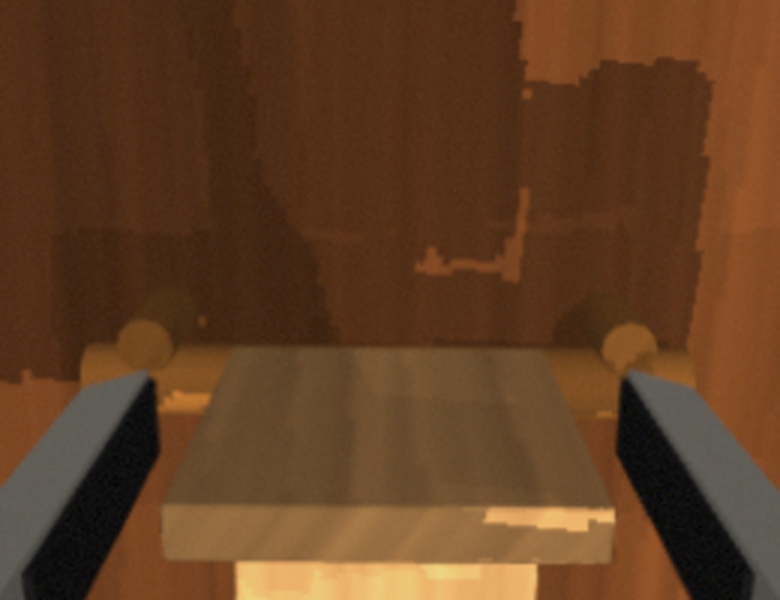

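{"method": "carry_out", "body": {"increments": "0 0 20 0 -1; 0 0 45 0 -1; 0 0 65 0 -1; 0 0 65 0 -1; 0 0 65 0 -1"}}

```text
t: 7.4
eef_pos: [0.4757, 0.1229, 0.1134]
eef_rot: [-3.141, 0.0, 1.657]
wrist_force: [0.7, -0.3, -1.2]
grip_width: 0.0936
```

{"method": "carry_out", "body": {"increments": "10 1 0 0 0.36; 23 2 0 0 0.36; 23 2 0 0 0.36; 23 2 0 0 0.36; 23 2 0 0 0.36"}}

```text
t: 7.82
eef_pos: [0.4978, 0.1248, 0.1125]
eef_rot: [-3.139, 0.001, 1.657]
wrist_force: [-0.0, 0.1, 0.3]
grip_width: 0.0641
```

{"method": "carry_out", "body": {"increments": "0 0 0 0 0.36; 0 0 0 0 0.36; 0 0 0 0 0.36"}}

```text
t: 8.07
eef_pos: [0.4975, 0.1248, 0.1125]
eef_rot: [-3.139, 0.001, 1.657]
wrist_force: [-0.2, -0.8, 0.3]
grip_width: 0.044
```

```bash
python3 - <<'E'
from h import *
o=get_obs();print(o['t'],o['eef_pos'],o['wrist_force'],o['grip_width'])
p,d=snapshot('wrist');cv2.imwrite('pics/w7.png',p)
p,d=snapshot('scene');cv2.imwrite('pics/s7.png',cv2.resize(p[150:350,260:480],None,fx=3.4,fy=2.8))
E
```

```text
8.0667 [0.49747589 0.12479035 0.11245228] [-0.1948636  -0.78672865  0.26647606] 0.04401080146325061
```

View pics/w7.png

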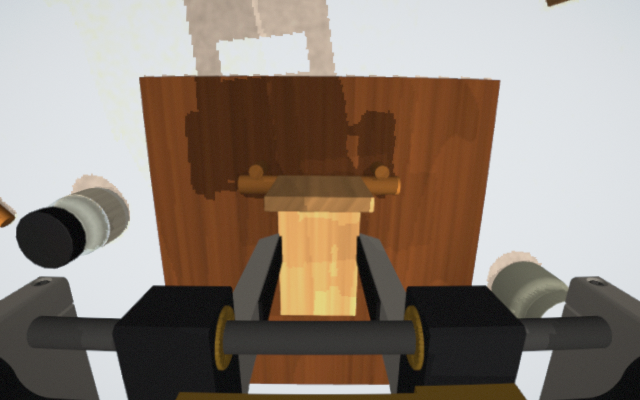

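View pics/s7.png

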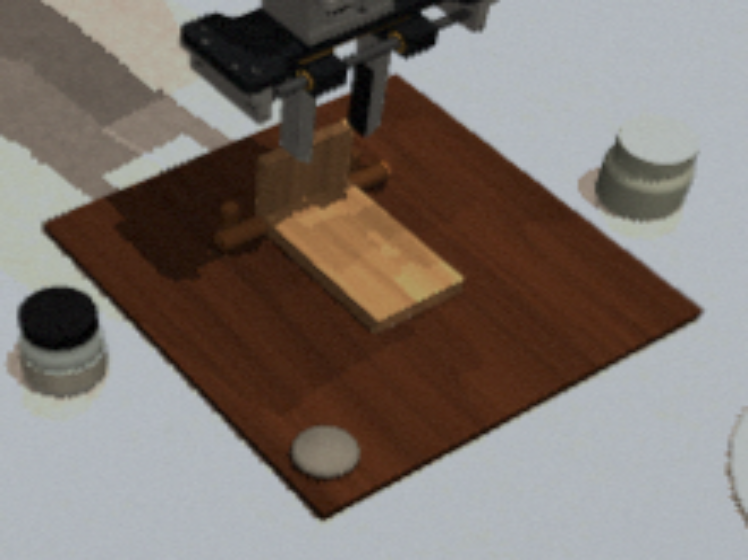

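{"method": "carry_out", "body": {"increments": "0 0 -10 0 0.36; 0 0 -20 0 0.36; 0 0 -29 0 0.36; 0 0 -29 0 0.36; 0 0 -29 0 0.36"}}

```text
t: 8.58
eef_pos: [0.4973, 0.1248, 0.0827]
eef_rot: [-3.138, 0.001, 1.657]
wrist_force: [0.4, 0.9, 0.1]
grip_width: 0.0294
```

{"method": "carry_out", "body": {"increments": "-3 -0.2 0 0 0.36; -6 -0.5 0 0 0.36; -8 -0.7 0 0 0.36; -10 -0.8 0 0 0.36; -12 -1 0 0 0.36"}}

```text
t: 9.0
eef_pos: [0.4853, 0.1238, 0.083]
eef_rot: [-3.139, 0.001, 1.657]
wrist_force: [2.4, 0.5, -0.7]
grip_width: 0.03
```

```bash
python3 - <<'E'
from h import *
o=get_obs();print(o['t'],o['eef_pos'],o['wrist_force'],o['grip_width'])
p,d=snapshot('wrist');cv2.imwrite('pics/w8.png',p)
E
```

```text
9.0 [0.48534724 0.12375768 0.08300522] [ 2.4208971   0.54103408 -0.67805857] 0.029990430625338342
```

View pics/w8.png

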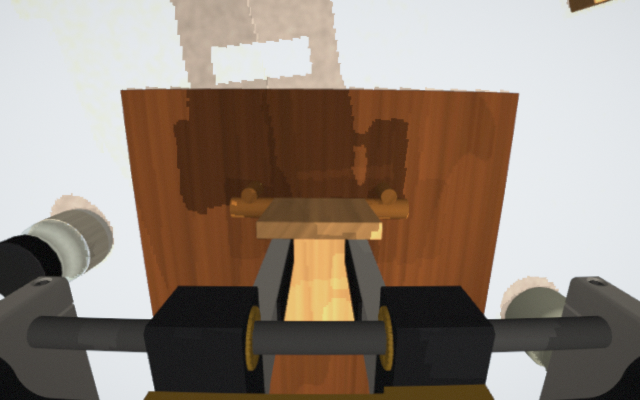

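{"method": "carry_out", "body": {"increments": "-4 -0.3 0 0 0.36; -8.5 -0.7 0 0 0.36; -14 -1.1 -0.7 0 0.36; -19 -1.6 -2 0 0.36; -24 -2 -4 0 0.36"}}

```text
t: 9.47
eef_pos: [0.4606, 0.1217, 0.079]
eef_rot: [-3.139, 0.001, 1.657]
wrist_force: [2.7, -0.2, 0.0]
grip_width: 0.0298
```

```bash
python3 - <<'E'
from h import *
o=get_obs();print(o['t'],o['eef_pos'],o['wrist_force'],o['grip_width'])
p,d=snapshot('scene');cv2.imwrite('pics/s9.png',cv2.resize(p[150:350,260:480],None,fx=3.4,fy=2.8))
p,d=snapshot('wrist');cv2.imwrite('pics/w9.png',p)
E
```

```text
9.4667 [0.46055101 0.12174598 0.07898059] [ 2.69926948 -0.22463506  0.03997278] 0.029849762327397514
```

View pics/s9.png

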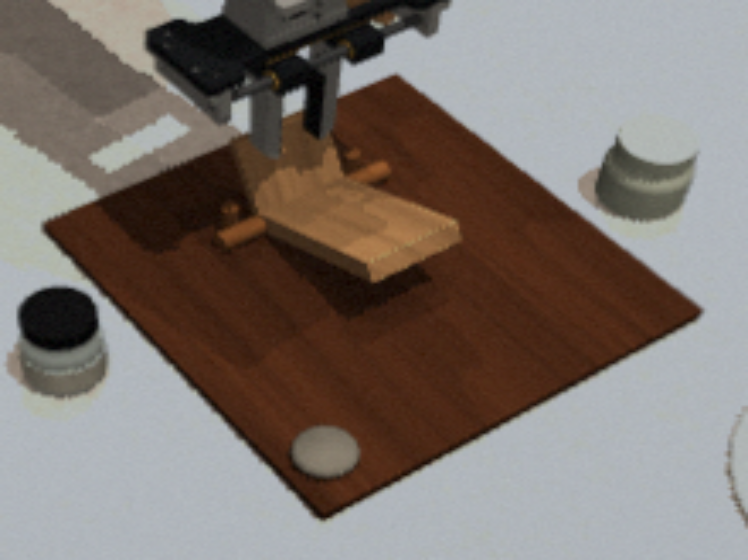

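View pics/w9.png

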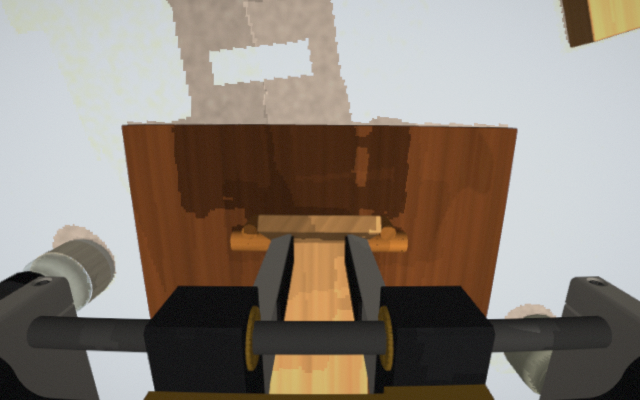

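{"method": "carry_out", "body": {"increments": "-5 -0.4 -2.6 0 0.36; -9.7 -0.8 -5.4 0 0.36; -14.2 -1.2 -8.7 0 0.36; -18.5 -1.5 -12.3 0 0.36; -22.3 -1.8 -16.3 0 0.36"}}

```text
t: 9.98
eef_pos: [0.4373, 0.1198, 0.062]
eef_rot: [-3.137, 0.001, 1.657]
wrist_force: [1.5, -0.1, 0.7]
grip_width: 0.0299
```

```bash
python3 - <<'E'
from h import *
o=get_obs();print(o['t'],o['eef_pos'],o['wrist_force'],o['grip_width'])
p,d=snapshot('scene');cv2.imwrite('pics/s10.png',cv2.resize(p[150:350,260:480],None,fx=3.4,fy=2.8))
E
```

```text
9.9833 [0.43727815 0.11983815 0.06198524] [ 1.49300637 -0.08772737  0.74393323] 0.029883176077298474
```

View pics/s10.png

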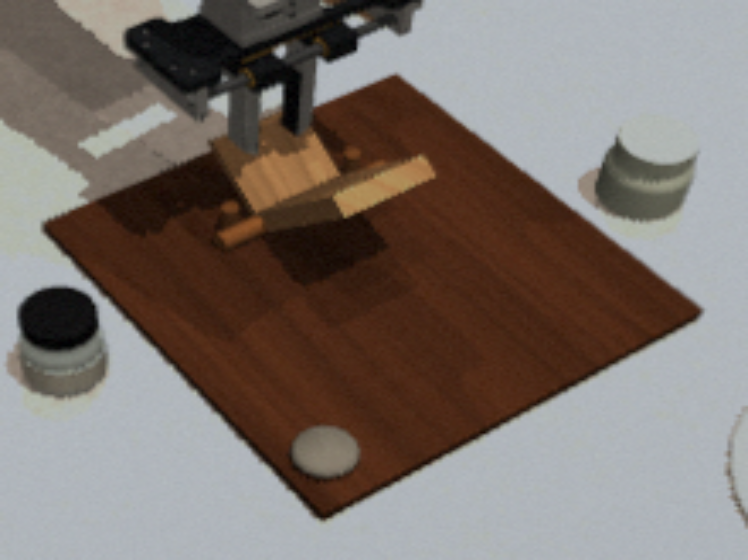

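{"method": "carry_out", "body": {"increments": "-2.5 -0.2 -3.7 0 0.36; -5.6 -0.5 -8.3 0 0.36; -8.3 -0.7 -13 0 0.36; -10 -0.8 -17 0 0.36; -11 -0.9 -19.5 0 0.36"}}

```text
t: 10.45
eef_pos: [0.4248, 0.1188, 0.041]
eef_rot: [-3.135, 0.001, 1.657]
wrist_force: [0.8, -0.1, 0.9]
grip_width: 0.0299
```

```bash
python3 - <<'E'
from h import *
o=get_obs();print(o['t'],o['eef_pos'],o['wrist_force'],o['grip_width'])
p,d=snapshot('scene');cv2.imwrite('pics/s11.png',cv2.resize(p[150:350,260:480],None,fx=3.4,fy=2.8))
p,d=snapshot('wrist');cv2.imwrite('pics/w11.png',p)
E
```

```text
10.45 [0.42483054 0.11876417 0.04099186] [ 0.83281212 -0.10945457  0.94261768] 0.02989130089339944
```

View pics/s11.png

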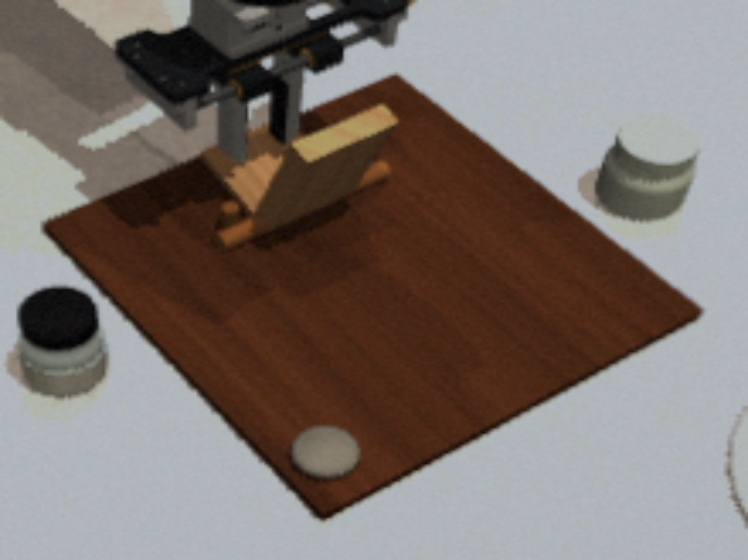

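View pics/w11.png

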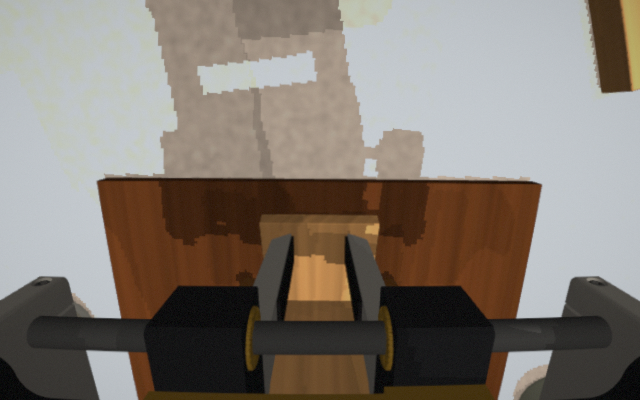

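{"method": "carry_out", "body": {"increments": "-0.4 0 -2 0 0.36; -0.8 0 -4 0 0.36; -1.1 0 -5.5 0 0.36; -1.3 0 -7 0 0.36; -1.5 0 -8 0 0.36"}}

```text
t: 10.97
eef_pos: [0.4233, 0.1187, 0.033]
eef_rot: [-3.134, 0.001, 1.657]
wrist_force: [-0.5, -0.3, -0.2]
grip_width: 0.0302
```

{"method": "carry_out", "body": {"increments": "0 0 -1 0 0.36; 0 0 -2 0 0.36; 0 0 -3 0 0.36; 0 0 -4 0 0.36; 0 0 -4 0 0.36"}}

```text
t: 11.38
eef_pos: [0.4233, 0.1187, 0.0288]
eef_rot: [-3.134, 0.001, 1.657]
wrist_force: [0.2, 0.1, -1.3]
grip_width: 0.0303
```

```bash
python3 - <<'E'
from h import *
o=get_obs();print(o['t'],o['eef_pos'],o['wrist_force'],o['grip_width'])
p,d=snapshot('scene');cv2.imwrite('pics/s12.png',cv2.resize(p[150:350,260:480],None,fx=3.4,fy=2.8))
p,d=snapshot('wrist');cv2.imwrite('pics/w12.png',p)
E
```

```text
11.3833 [0.42327524 0.11874225 0.02879782] [ 0.23622322  0.11336267 -1.28393277] 0.03027071973404044
```

View pics/s12.png

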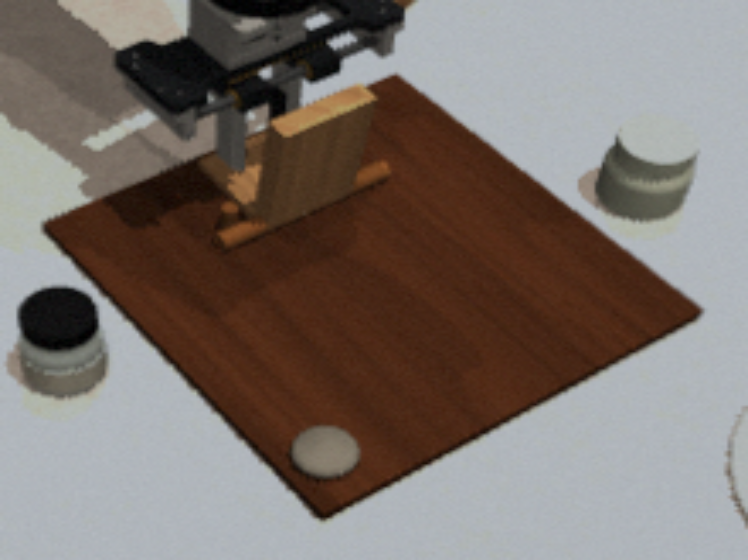

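View pics/w12.png

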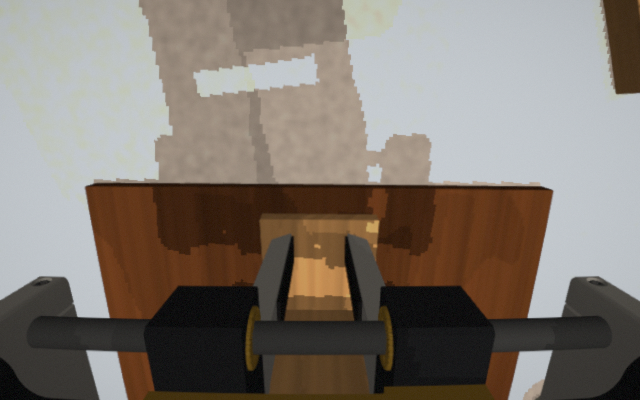

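{"method": "carry_out", "body": {"increments": "0 0 -1.5 0 0.36; 0 0 -3 0 0.36; 0 0 -4.5 0 0.36; 0 0 -4.5 0 0.36; 0 0 -4.5 0 0.36"}}

```text
t: 11.9
eef_pos: [0.4233, 0.1187, 0.0243]
eef_rot: [-3.134, 0.001, 1.657]
wrist_force: [-0.0, -0.6, -0.2]
grip_width: 0.0302
```

```bash
python3 - <<'E'
from h import *
o=get_obs();print(o['t'],o['eef_pos'],o['wrist_force'],o['grip_width'])
p,d=snapshot('scene');cv2.imwrite('pics/s13.png',cv2.resize(p[150:250,300:400],None,fx=6,fy=6,interpolation=2))
E
```

```text
11.9 [0.42327056 0.11872627 0.0243162 ] [-0.02282906 -0.60698655 -0.19153491] 0.03024699430704073
```

View pics/s13.png

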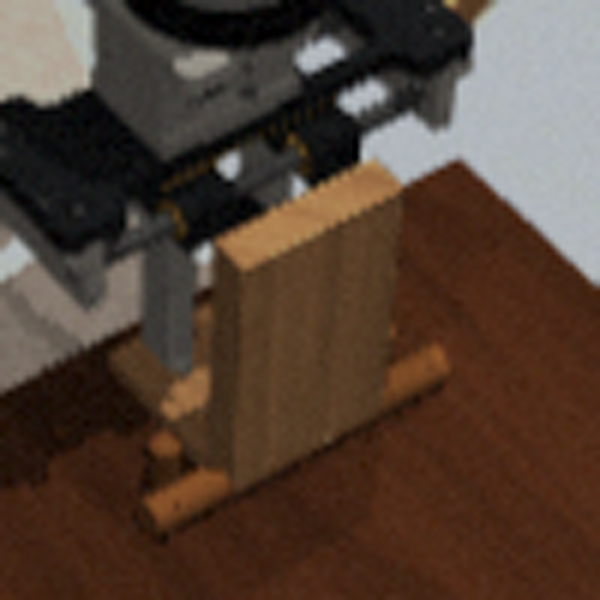

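{"method": "carry_out", "body": {"increments": "-3 0 5 0 0.36; -8 -1 20 0 0.36; -12 -1 50 0 0.36; -15 -1 90 0 0.36; -15 -1 130 0 0.36"}}

```text
t: 12.37
eef_pos: [0.407, 0.1176, 0.156]
eef_rot: [-3.133, 0.001, 1.658]
wrist_force: [0.3, 1.2, 0.4]
grip_width: 0.0298
```

{"method": "carry_out", "body": {"increments": "-10 0 40 0 0.36; -20 0 80 0 0.36; -20 0 120 0 0.36; -20 0 120 0 0.36; -20 0 120 0 0.36"}}

```text
t: 12.78
eef_pos: [0.3872, 0.1177, 0.278]
eef_rot: [-3.137, 0.001, 1.658]
wrist_force: [-0.6, -0.2, -0.8]
grip_width: 0.0301
```

```bash
python3 - <<'E'
from h import *
o=get_obs();print(o['t'],o['eef_pos'],o['wrist_force'],o['joint_vel'].round(3))
p,d=snapshot('scene');cv2.imwrite('pics/s14.png',cv2.resize(p[150:250,300:400],None,fx=6,fy=6,interpolation=2))
p,d=snapshot('wrist');cv2.imwrite('pics/w14.png',p)
p,d=snapshot('top');cv2.imwrite('pics/t14.png',cv2.resize(p[110:240,230:360],None,fx=4.5,fy=4.5,interpolation=2))
E
```

```text
12.7833 [0.38718738 0.117737   0.2780286 ] [-0.62099665 -0.19684725 -0.77491726] [-0.003  0.05   0.063  0.002 -0.028 -0.002]
```

View pics/s14.png

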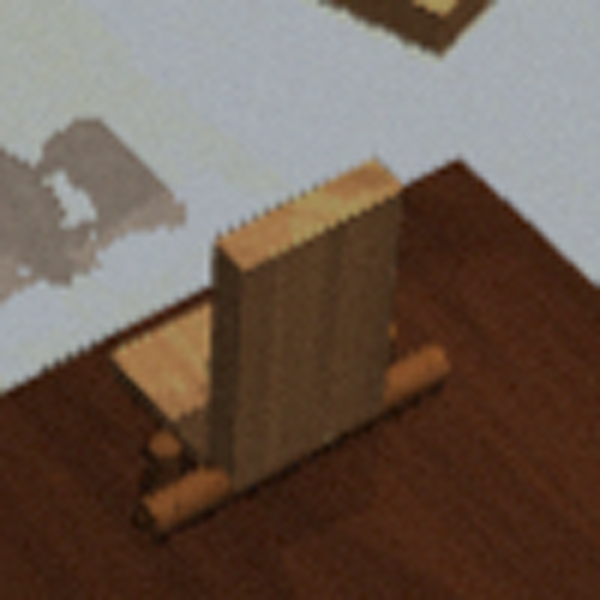

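View pics/w14.png

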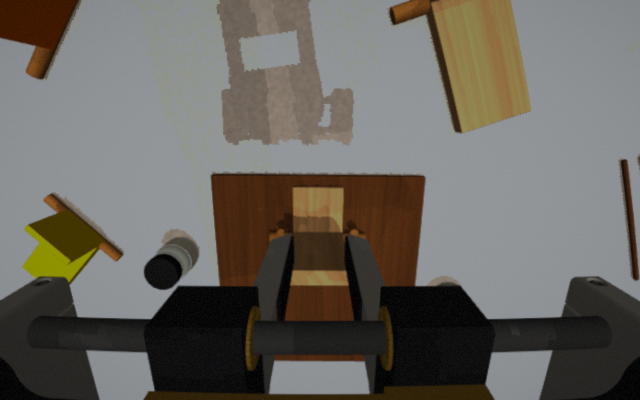

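View pics/t14.png

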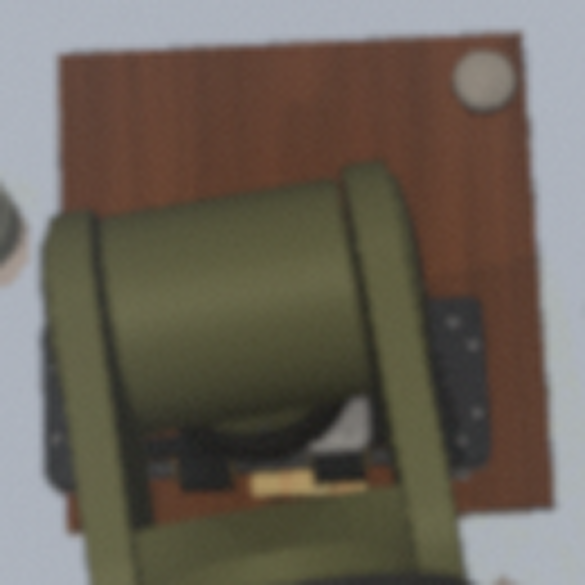

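{"method": "carry_out", "body": {"increments": "30 2 0 0 -1; 60 5 0 0 -1; 90 7 0 0 -1; 90 7 0 0 -1; 90 7 0 0 -1"}}

```text
t: 13.35
eef_pos: [0.4766, 0.1243, 0.2726]
eef_rot: [-3.126, 0.002, 1.657]
wrist_force: [-0.2, -0.0, 0.4]
grip_width: 0.0597
```

{"method": "carry_out", "body": {"increments": "0 0 0 0 -1; 0 0 0 0 -1; 0 0 0 0 -1"}}

```text
t: 13.6
eef_pos: [0.4759, 0.1243, 0.2726]
eef_rot: [-3.126, 0.002, 1.657]
wrist_force: [0.9, 0.1, 0.3]
grip_width: 0.0797
```

```bash
python3 - <<'E'
from h import *
o=get_obs();print(o['t'],o['eef_pos'],o['eef_rot'],o['joint_vel'].round(3))
p,d=snapshot('wrist');cv2.imwrite('pics/w15.png',p);cv2.imwrite('pics/w15c.png',cv2.resize(p[60:240,220:420],None,fx=3.9,fy=3.3,interpolation=2))
E
```

```text
13.6 [0.47591906 0.12432406 0.2725703 ] [-3.12616553e+00  1.81201642e-03  1.65724968e+00] [ 0.001 -0.004 -0.008  0.002 -0.    -0.002]
```

View pics/w15c.png

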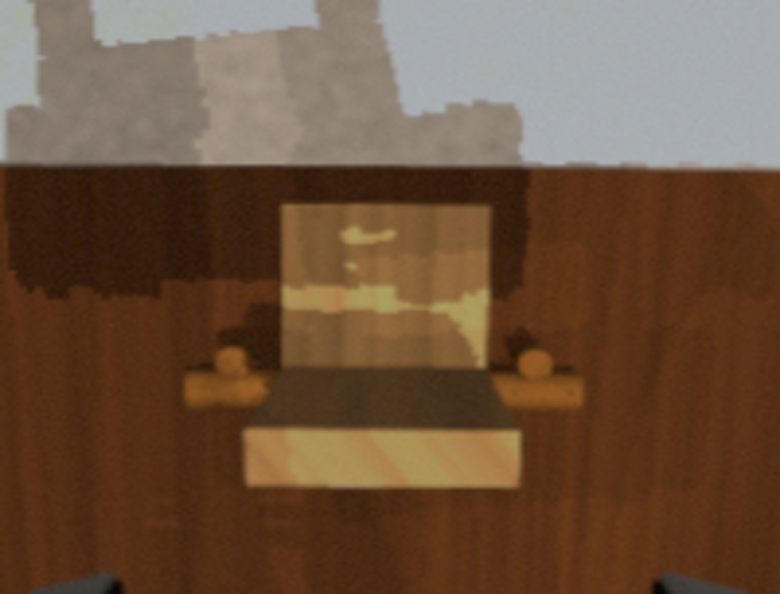

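```bash
python3 - <<'E'
from fit import *
o=get_obs();C=cam('wrist',o)
pg=onplane(C,[(220+231/3.9,60+361/3.3),(220+535.5/3.9,60+364/3.3)],.038);print(pg.round(4).tolist())
th=np.linspace(0,2*np.pi,60)
a=np.arctan2(*(pg[1]-pg[0])[[1,0]])-np.pi/2;print('yaw',a)
for ax in (-.002,-.001,0,.001,.002,.003):
  out=[]
  for sgn in(-1,1):
    u=np.array([np.cos(a),np.sin(a)]);v=np.array([-u[1],u[0]])
    c=pg.mean(0)[:2]+u*(.014+ax)+v*sgn*.06
    P=np.c_[c[0]+.008*np.cos(th)*u[0],c[1]+.008*np.cos(th)*u[1],.02+.008*np.sin(th)]
    r=(proj(C,P)[:,1]-60)*3.3;out+= [round(r.min(),1),round(r.max(),1)]
  print(ax,out)
p=cv2.imread('pics/w15.png');cv2.imwrite('pics/w15d.png',np.hstack([cv2.resize(p[155:195,s:s+45],None,fx=8,fy=8,interpolation=cv2.INTER_NEAREST) for s in(262,335)]))
E
```

```text
[[0.4687, 0.0707, 0.038], [0.4611, 0.171, 0.038]]
yaw 0.07544497240761028
-0.002 [np.float64(363.6), np.float64(402.8), np.float64(367.0), np.float64(406.2)]
-0.001 [np.float64(366.0), np.float64(405.2), np.float64(369.4), np.float64(408.6)]
0 [np.float64(368.4), np.float64(407.6), np.float64(371.8), np.float64(411.0)]
0.001 [np.float64(370.9), np.float64(410.0), np.float64(374.3), np.float64(413.4)]
0.002 [np.float64(373.3), np.float64(412.3), np.float64(376.7), np.float64(415.8)]
0.003 [np.float64(375.7), np.float64(414.7), np.float64(379.1), np.float64(418.1)]
```

View pics/w15d.png

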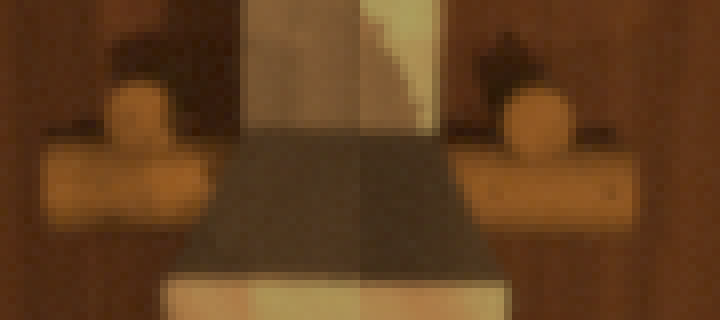

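The stand is upright and centred: bar centre at crop column 384, pegs at 383. The picture leaves a possible 0–0.7 mm gap at the pegs. I'll grip the foot's sides lightly and draw it toward the pegs to confirm contact by force.

{"method": "carry_out", "body": {"increments": "-28 -3 0 0 -1; -55 -6 0 0 -1; -55 -6 -30 0 -1; -55 -6 -60 0 -1; -55 -6 -90 0 -1"}}

```text
t: 14.07
eef_pos: [0.4206, 0.1184, 0.1826]
eef_rot: [-3.129, 0.001, 1.658]
wrist_force: [0.9, -0.1, 0.4]
grip_width: 0.094
```

{"method": "carry_out", "body": {"increments": "0 0 0 0 -1; 0 0 0 0 -1"}}

```text
t: 14.23
eef_pos: [0.4201, 0.1184, 0.1828]
eef_rot: [-3.128, 0.002, 1.658]
wrist_force: [0.1, 0.1, 0.1]
grip_width: 0.094
```

{"method": "carry_out", "body": {"increments": "0 0 -20 0 -1; 0 0 -40 0 -1; 0 0 -60 0 -1; 0 0 -80 0 -1; 0 0 -100 0 -1"}}

```text
t: 14.65
eef_pos: [0.4215, 0.1187, 0.0843]
eef_rot: [-3.132, 0.001, 1.658]
wrist_force: [0.8, -0.4, -0.8]
grip_width: 0.094
```

{"method": "carry_out", "body": {"increments": "0 0 -20 0 -1; 0 0 -40 0 -1; 0 0 -55 0 -1; 0 0 -64 0 -1; 0 0 -64 0 -1"}}

```text
t: 15.07
eef_pos: [0.4219, 0.1187, 0.0204]
eef_rot: [-3.132, 0.001, 1.658]
wrist_force: [-0.6, -0.6, -0.4]
grip_width: 0.0942
```

```bash
python3 - <<'E'
from h import *
o=get_obs();print(o['t'],o['eef_pos'],o['eef_rot'],o['wrist_force'])
p,d=snapshot('wrist');cv2.imwrite('pics/w16.png',p)
E
```

```text
15.0667 [0.42188656 0.1187481  0.02044013] [-3.13159756e+00  1.27953112e-03  1.65772967e+00] [-0.60756234 -0.64511514 -0.38157634]
```

View pics/w16.png

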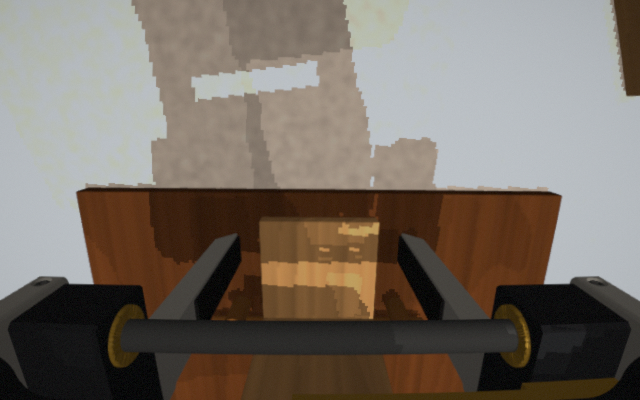

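Fingers straddle the foot (columns 238–400, foot 261–378). I'm lowering 3 mm, then closing.

{"method": "carry_out", "body": {"increments": "0 0 -2 0 -1; 0 0 -3 0 -1; 0 0 -3 0 0; 0 0 -3 0 0.4; 0 0 -3 0 0.55"}}

```text
t: 15.53
eef_pos: [0.4224, 0.1189, 0.0186]
eef_rot: [-3.133, 0.001, 1.658]
wrist_force: [0.1, 0.3, -0.0]
grip_width: 0.0774
```

{"method": "carry_out", "body": {"increments": "0 0 0 0 0.55; 0 0 0 0 0.55; 0 0 0 0 0.55; 0 0 0 0 0.55"}}

```text
t: 15.87
eef_pos: [0.4225, 0.1189, 0.0188]
eef_rot: [-3.133, 0.001, 1.658]
wrist_force: [-0.0, -1.2, 2.5]
grip_width: 0.0691
```

{"method": "carry_out", "body": {"increments": "-0.3 0 0 0 0.55; -0.3 0 0 0 0.55; -0.3 0 0 0 0.55"}}

```text
t: 16.12
eef_pos: [0.4224, 0.1189, 0.0188]
eef_rot: [-3.134, 0.001, 1.658]
wrist_force: [2.4, -0.4, -0.6]
grip_width: 0.0694
```

{"method": "carry_out", "body": {"increments": "-0.3 0 0 0 0.55; -0.3 0 0 0 0.55; -0.3 0 0 0 0.55"}}

```text
t: 16.37
eef_pos: [0.4223, 0.1189, 0.0188]
eef_rot: [-3.134, 0.001, 1.658]
wrist_force: [3.2, -0.7, -1.1]
grip_width: 0.069
```

{"method": "carry_out", "body": {"increments": "-0.3 0 0 0 0.55; -0.3 0 0 0 0.55; -0.3 0 0 0 0.55"}}

```text
t: 16.62
eef_pos: [0.4223, 0.1189, 0.0189]
eef_rot: [-3.135, 0.001, 1.658]
wrist_force: [5.4, -0.9, -1.4]
grip_width: 0.0692
```

{"method": "carry_out", "body": {"increments": "0 0 0 0 0.2; 0 0 0 0 -0.2; 0 0 0 0 -0.7; 0 0 0 0 -1; 0 0 0 0 -1"}}

```text
t: 17.03
eef_pos: [0.4217, 0.1189, 0.0187]
eef_rot: [-3.134, 0.001, 1.658]
wrist_force: [0.6, -0.1, 0.3]
grip_width: 0.0857
```

{"method": "carry_out", "body": {"increments": "0 0 0 0 -1; -1 0 8 0 -1; -3 0 25 0 -1; -6 0 50 0 -1; -10 0 85 0 -1"}}

```text
t: 17.45
eef_pos: [0.4103, 0.1186, 0.1037]
eef_rot: [-3.13, 0.001, 1.658]
wrist_force: [0.4, 0.3, 0.2]
grip_width: 0.094
```

{"method": "carry_out", "body": {"increments": "0 0 40 0 -1; 0 0 80 0 -1; 0 0 120 0 -1; 0 0 170 0 -1; 0 0 170 0 -1"}}

```text
t: 17.87
eef_pos: [0.4113, 0.1189, 0.2806]
eef_rot: [-3.139, 0.0, 1.658]
wrist_force: [0.2, 0.3, 1.4]
grip_width: 0.0941
```

{"method": "carry_out", "body": {"increments": "30 2 0 0 -1; 60 5 0 0 -1; 60 5 0 0 -1; 60 5 0 0 -1; 60 5 0 0 -1"}}

```text
t: 18.28
eef_pos: [0.4706, 0.1238, 0.2803]
eef_rot: [-3.138, 0.001, 1.658]
wrist_force: [0.3, 1.0, 0.2]
grip_width: 0.094
```

```bash
python3 - <<'E'
from h import *
o=get_obs();print(o['t'],o['eef_pos'],o['eef_rot'],o['wrist_force'],o['joint_vel'].round(3))
p,d=snapshot('wrist');cv2.imwrite('pics/w17.png',p)
p,d=snapshot('scene');cv2.imwrite('pics/s17.png',p)
E
```

```text
18.2833 [0.47061077 0.1238265  0.2802923 ] [-3.13769509e+00  5.32899117e-04  1.65780032e+00] [0.32962744 0.97381088 0.17691527] [ 0.001 -0.019  0.006  0.    -0.002 -0.001]
```

View pics/w17.png

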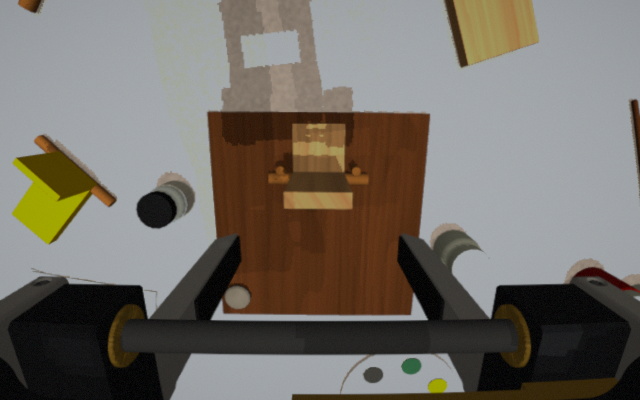

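View pics/s17.png

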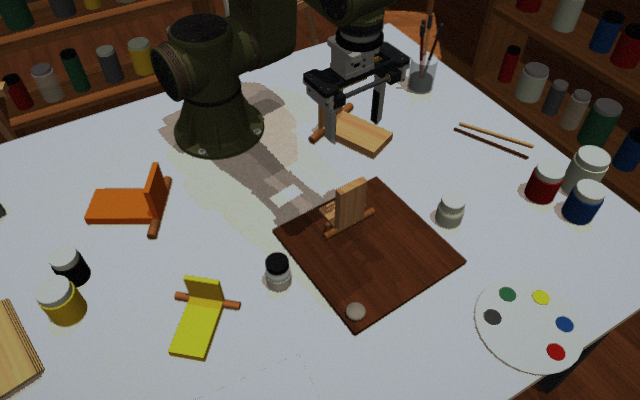

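The wrist view shows the stand upright at (318,165), with the bar (268–368, row 179) against pegs at (280,171) and (356,171), parallel and centred. The jar, tub and pebble are where they were, and the gripper is well clear.

```bash
python3 -c "
from workcell import *
print(sign_off())"
```

```text
the job is handed in; nothing more can be done
None
```

The stand is upright on its foot, with its bar against both pegs and its foot centred between them. I handed the job in at about 18.4 s.

**What I did**
- I picked the smaller natural-wood stand on the board and gripped its foot by the sides.
- I turned it about 0.26 rad and slid it about 47 mm, still lying, until the bar met the pegs at about 5 N.
- I released it and pushed the inner face of the foot with the fingertips until it tipped past balance and settled on its foot.
- I gripped the foot once more and drew it lightly toward the pegs, then withdrew.

**Last checks**
- **Centring:** bar and pegs agreed to within about 0.5 mm in the pictures, and the bar looked parallel to the line of the pegs.
- **Contact:** the pictures alone could not rule out a gap of 0–0.7 mm. The light pull settled it: force rose to about 5 N with only 0.2 mm of movement, so the bar was already touching.
- **Other things:** the jar, tub and pebble looked unmoved, and no reported wrist force went above about 7 N.
- **Not controlled:** the last 12 degrees or so of the tip was a free fall onto the foot. The stand showed no visible shift afterwards.

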